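Seal the countertop fermenter and set its dial to the marker

ROBOT

A 6-joint arm with a two-finger parallel gripper is mounted at the origin on the work surface. World frame = base frame: x ahead of the robot, y to its left, z up, the work surface at z = 0. Lengths are in mm, angles in rad, forces in N, time in s.
With the tool pointing down it reaches from about 300 to 850 mm from the base axis. Payload 4.2 kg.
Tool frame: the origin (TCP) lies between the finger pads, 19 mm behind the fingertips; this is the grasp point; z points along the fingers, y is the line along which they close (so a half turn about z gives the same grasp; the last joint's range is limited). The gripper opens to 91 mm and grips with 3 to 60 N. Pads are 32 mm wide; open, the fingers measure 118 mm over their backs; the gripper's body (76 mm by 178 mm) begins 60 mm behind the grasp point.
Start: joints at [-0.02, 0.32, 1.565, -0, 1.257, -0.02], TCP at [575.014, 0, 232.776] pointing down, gripper open.
Joint ranges: [-3.11, 3.11], [-0.84, 2.01], [0.21, 2.61], [-1.34, 4.49], [0.05, 2.63], [-2.56, 2.56]. Speed limits (rad/s): [2.57, 2.57, 3.14, 3.14, 3.14, 3.14].

INTERFACE

Orientations are given as a unit quaternion [w, x, y, z].
In Python, from rig import bot gives the robot as it stands. Calls block until the motion is done:
- bot.goto(position, orientation): joint-space move of the TCP to a pose.
- bot.servo_line(position, attitude=None, rate=150, contact_N=None): straight line of the TCP; attitude=None keeps the orientation; rate is the mean speed in mm/s. With contact_N (N) it stops when the force on the tool has changed by that much, and returns True; else False.
- bot.move_j(angles): joint-space move.
- bot.ungrasp() and bot.gripper_close(): open the fingers fully, or close them until they stop; the grip force is fixed at half the most.
- bot.hold(seconds).
- bot.inverse_kinematics(position, orientation): joint angles nearest the present ones, or None.
- bot.sense(): the state.
- bot.get_image(name): name is "scene" or "side" or "wrist"; returns a dict with "image" (384x512x3 uint8, red, green, blue), "mtx" (3x3 intrinsics, pixels), "rvec" (rotation vector, rad) and "tvec" (3), from world to camera coordinates, as OpenCV has them; the wrist camera has in their place "mount" (4x4, takes a point from camera to tool coordinates, whose origin is the TCP and whose axes are the flange's). Camera axes: x right, y down, z forward; pixel columns grow to the right and rows downward; lengths in mm; the calibration is good to about 2 mm. A picture is of the moment at which its call begins: read the wrist's pose just before it. There is no depth.
A pose or a line that the arm cannot do raises bot.Unreachable and nothing moves.
- bot.job_done(): hands the job in; it is judged then, once.
The state is a dict: "clock": time; "q": joint angles; "dq": joint speeds; "tau": joint torques, N m; "tool_pos": TCP position; "orientation": TCP orientation; "wrist_force": force on the tool from outside, world axes, zero at the start; "wrist_torque": the same for the moment, N m; "grip_width": finger opening in mm; "grip_force": force on a finger pad.
Only numpy, scipy, OpenCV 4.12 (cv2) and the standard library are available. Lean on these libraries where they do the work, as an engineer would, in place of code of your own. Each camera call takes 0.05 s, during which the arm holds its last target. There are 200 camera calls.

TASK

Close up the fermenter on the counter: first press the blue vent cap on its lid fully down, until it sits home on the lid, firmly but without ramming it (a few newtons move it; keep well under 60 N). Then turn the black dial on the sloping front panel clockwise until its yellow pointer stands at the red marker on the scale, and let go, leaving the cap home and the other things on the counter where they are.

Things in the scene. Friction and masses are not known exactly. Their poses are not given: they have to be found in the camera images.
- fermenter: White fermenter, fixed, 290 (x) x 240 (y) x 157 high. Origin: centre of its underside; x points from its front to its back, z up; yaw varies. The front panel slopes from 70 mm high at x = -145 up to 145 mm at x = -15: its outward normal is (-0.5, 0, 0.866) in this frame, 30 degrees from vertical. Behind it is a flat grey lid, top at z = 157, with the vent cap at x = +65, y = 0.
- dial_center (a point): Point in the panel surface on the dial axis, (-80, 0, 107.5) mm in the fermenter frame, whose axes it shares. The black dial (disc radius 36, 10 thick, flat on the panel) turns about the panel normal through this point. Ten flat black ticks, 30 degrees apart, surround it; nothing else stands up on the panel.
- dial_bar (a point): On the dial axis, 34 mm above the panel: a height for the TCP to grip. The dial's grey grip bar runs through the axis, 50 long, 14 wide, from 10 to 38 mm above the panel, along the pointer direction. A yellow line on one half of its top, going on over the disc edge, is the pointer. This point's axes turn with the dial.
- dial_pointer (a point): End of the yellow pointer, fixed to the dial, 41 mm from its axis and 4 mm above the panel.
- marker_tip (a point): Inner tip of the red marker (12 mm red block with a 4 mm wide nose, just outside the dial; it marks the wanted setting and cannot be moved), 41 mm from the axis and 4 mm above the panel. The dial is set when dial_pointer coincides with this point.
- dial (a joint): Dial angle, rad, 0 to 4.71, growing clockwise as seen from in front of the panel. At 0 the pointer is at the lower left of someone facing the panel, at 2.356 straight up the slope. It stays where it is left; turning takes about 0.08 N m. It starts at 0.2 to 0.8.
- marker (a joint): Angle of the red marker on the same scale as dial (equal values: pointer at the marker); 2.5 to 3.5, constant in an episode. The turn from the start is 1.7 to 3.3 rad, more than one grasp.
- vent_cap: Round blue cap, diameter 36, 22 high, on a vertical red stem on the lid. Origin: centre of its underside. It starts 9 to 12 mm above the lid top and slides straight down until its underside meets the lid (home: origin 157 mm above the counter). Friction of about 6 N holds it wherever it is left; no spring.
- vent_top (a point): Centre of the vent cap's flat top, 22 mm above its underside; 179 mm above the counter when home.
- lunch_box: Bystander, leave where it is: stainless lunch box with snap latches, 124 x 178 x 57 high, origin under its centre.
- bowl: Bystander, leave where it is: white ceramic bowl, diameter 130, 60 high, origin under its centre.
- paddle: Bystander, leave where it is: flat wooden rice paddle lying on the counter, 200 long, 60 wide, 8 thick, lies along its x.
- pitcher: Bystander, leave where it is: glass pitcher, diameter 100, 190 high, handle reaching 91 mm from its axis at its +x, origin under its centre.
- mug: Bystander, leave where it is: blue mug, diameter 80, 90 high, handle at its +y, origin under its centre.
- spice_jar: Bystander, leave where it is: amber jar with red lid, diameter 60, 100 high, origin under its centre.
- spoon: Bystander, leave where it is: steel spoon 180 long lying along its x.

How it is judged:
By the outcome, as a careful person would: the job done as asked, in the order asked, and still so for the second after the job is handed in, with the robot touching nothing.
It also fails if it takes over 59 s, if anything falls off the work surface, if the arm or the gripper's body presses on something with over 40 N, if the wrist force passes 120 N, or if a joint passes its speed limit or range.

## Working session

There is one attempt and no reset: what is moved stays moved. The work goes in short steps, each a Python script; the robot and the scene stay as the last script left them, time stands still between calls to the robot, and variables do not carry over. Pictures are saved under pics/ and viewed, at most 10 in all, crops included, and the job is handed in when it is done.

```bash
mkdir -p pics; ls; python3 - <<'E'
from rig import bot
import cv2,numpy as np
a=bot.get_image("scene");b=bot.get_image("side")
np.savez("cal.npz",**{n+k:np.array(d[k]) for n,d in(("scene",a),("side",b)) for k in("mtx","rvec","tvec")})
for n,d in(("scene",a),("side",b)):
    cv2.imwrite(f"pics/{n}0.png",cv2.resize(d["image"][:,:,::-1],(800,600),interpolation=cv2.INTER_CUBIC))
    R=cv2.Rodrigues(np.array(d["rvec"]))[0];print(n,-R.T@np.ravel(d["tvec"]),R[2])
E
```

```text
pics
scene [1044.14170308 -709.17703655 1153.93042104] [-0.35940586  0.56054333 -0.74606876]
side [ -70.47095857 -787.84054288  861.47724323] [ 0.49297069  0.65819236 -0.56900151]
```

View pics/scene0.png

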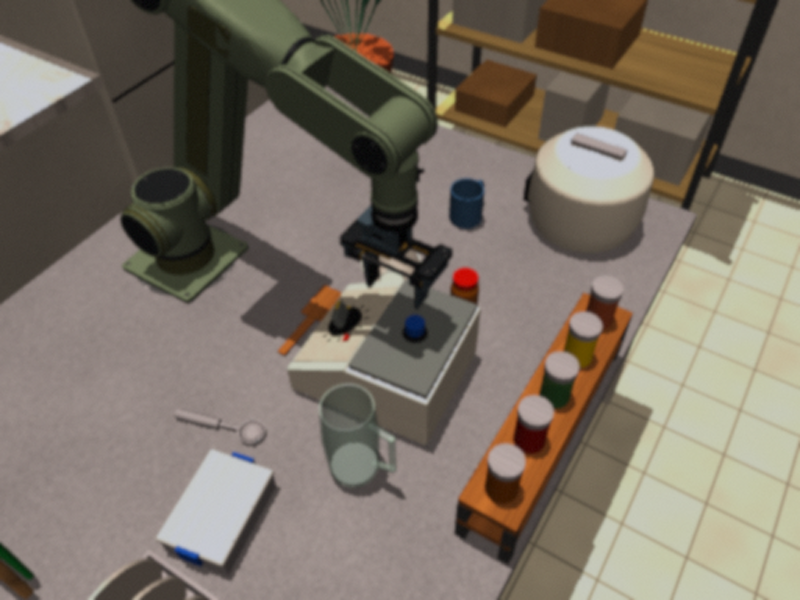

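View pics/side0.png

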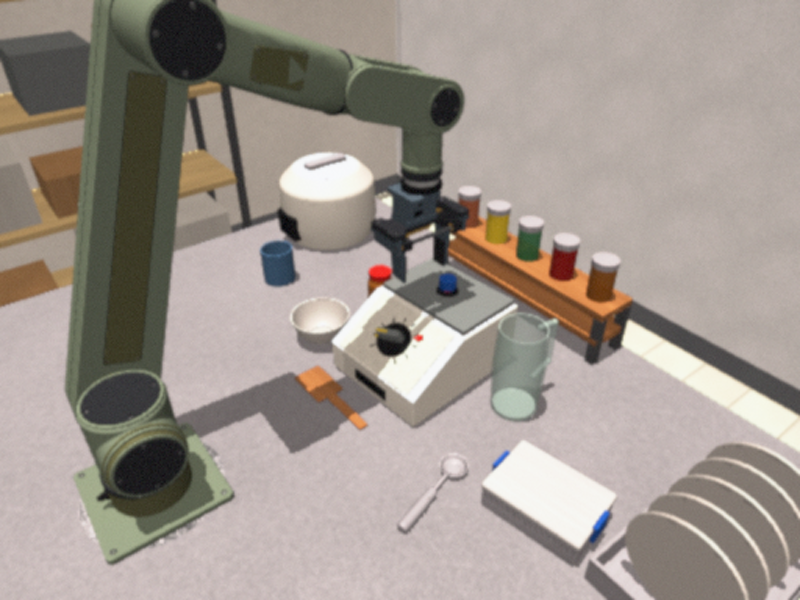

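Both views show the fermenter mid-table: the cap is at about (415,327) in scene and (448,283) in side, and the dial at about (393,338) in side. The pitcher stands on its right and the spice jar on its left. I'll enlarge both views.

```bash
python3 - <<'E'
from rig import bot
import cv2,numpy as np
# crops: raw px = off + view/5
for n,(x,y) in(("scene",(180,165)),("side",(205,150))):
    im=bot.get_image(n)["image"][y:y+120,x:x+150,::-1]
    cv2.imwrite(f"pics/{n}1.png",cv2.resize(im,(750,600),interpolation=cv2.INTER_CUBIC))
E
```

```text
(no output)
```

View pics/scene1.png

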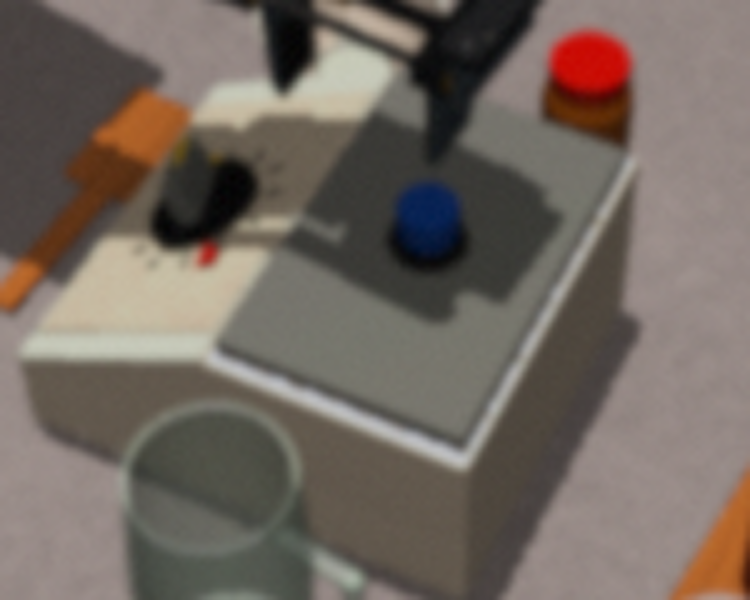

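View pics/side1.png

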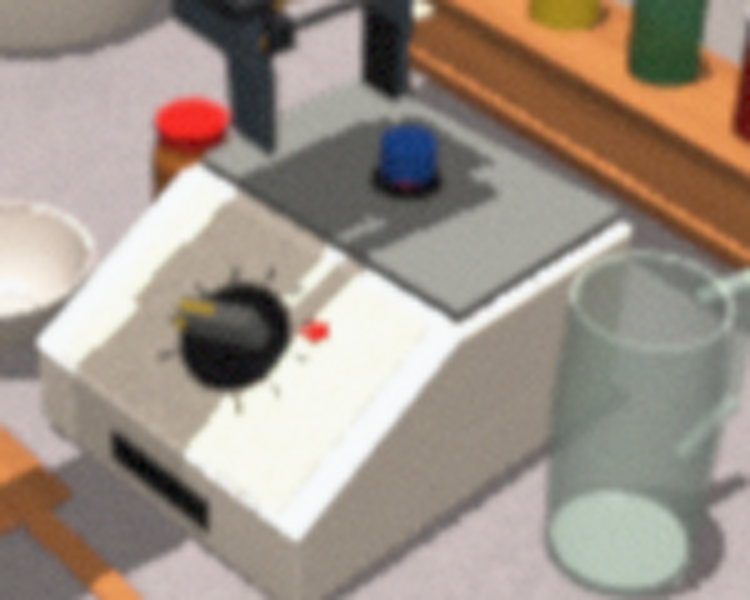

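Scene crop: cap top is near (429,205), the marker near (208,254), the body back corners near (463,465) and (632,165), and the panel's lower right corner near (25,350). Side crop: cap top is near (408,140), dial disc centre near (236,336), marker near (314,330), pointer end near (178,322), and the panel corners near (40,345), (295,540), (460,335) and (195,170). I'll fit the pose from these.

```bash
cat >geo.py <<'E'
import numpy as np,cv2
from scipy.optimize import least_squares
from scipy.spatial.transform import Rotation as Rot
C=np.load("cal.npz")
U=np.array([.866,0,.5]);N=np.array([-.5,0,.866]);D0=np.array([-80,0,107.5])
def dirv(t): return np.cos(t-2.35619)*U+np.sin(t-2.35619)*np.array([0,-1,0])
def F2W(p,P): return Rot.from_euler("z",p[2]).apply(P)+[p[0],p[1],0]
def proj(n,P): return cv2.projectPoints(np.atleast_2d(P).astype(float),C[n+"rvec"],C[n+"tvec"],C[n+"mtx"],None)[0][:,0]
E
python3 - <<'E'
from geo import *
off={"scene":np.array([180,165.]),"side":np.array([205,150.])}
# (view, px in crop, function of params -> fermenter point, weight)
f=lambda *c:(lambda p:np.array(c,float))
O=[("scene",(463,465),f(145,-120,145),.4),("scene",(632,165),f(145,120,145),.4),("scene",(25,352),f(-145,-120,70),.4),("scene",(210,358),f(-15,-120,145),.6),
("side",(40,345),f(-145,120,70),.6),("side",(295,540),f(-145,-120,70),.6),("side",(460,335),f(-15,-120,145),.5),("side",(630,230),f(145,-120,145),.5),("side",(195,170),f(-15,120,145),.5),
("side",(236,336),lambda p:D0+10*N,1),
("scene",(429,205),lambda p:np.array([65,0,179+p[5]]),1),("side",(408,140),lambda p:np.array([65,0,179+p[5]]),1),
("side",(178,322),lambda p:D0+41*dirv(p[3])+6*N,1),
("side",(195,306),lambda p:D0+16*dirv(p[3])+38*N,.6),
("scene",(215,160),lambda p:D0+39*dirv(p[3])+8*N,.6),
("side",(315,330),lambda p:D0+49*dirv(p[4])+6*N,1),("scene",(208,254),lambda p:D0+49*dirv(p[4])+6*N,1)]
def res(p,w=1):
    return np.concatenate([(proj(n,F2W(p,g(p)))[0]-off[n]-np.array(c)/5)*(k if w else 1) for n,c,g,k in O])
best=min((least_squares(res,[550,-50,y,.5,3,10],loss="soft_l1") for y in np.arange(-3,3,.7)),key=lambda s:s.cost)
p=best.x;print(p,best.cost)
for o,r in zip(O,res(p,0).reshape(-1,2)*5):print(o[0],o[1],r.round(1))
np.save("pose.npy",p)
print(F2W(p,np.array([[65,0,179],D0+34*N])))
E
```

```text
[ 5.63230851e+02 -3.17053140e+01  1.04638545e-01  4.26778467e-01
  3.31525463e+00  7.01506121e+00] 4.656181175193253
scene (463, 465) [4.9 2.2]
scene (632, 165) [  7.5 -11.9]
scene (25, 352) [-10.2   5. ]
scene (210, 358) [-10.2   1.6]
side (40, 345) [-1.9 -3.3]
side (295, 540) [ 7.2 -2. ]
side (460, 335) [ 4.7 -1.3]
side (630, 230) [ 6.8 -7.6]
side (195, 170) [-6.6 -5. ]
side (236, 336) [-1.  -5.7]
scene (429, 205) [-1.2  1.1]
side (408, 140) [ 2.3 -0.8]
side (178, 322) [2.2 0.7]
side (195, 306) [-0.7 -1.6]
scene (215, 160) [-1.3 -1.1]
side (315, 330) [-1.8 -2. ]
scene (208, 254) [-4.4 -4.7]
[[627.87532604 -24.91621363 179.        ]
 [466.76140435 -41.83674069 136.944     ]]
```

The fit is good to about 1 px. Next I check IK for the dial turn, then take a wrist look straight down the dial axis.

```bash
cat >>geo.py <<'E'
def tool(p,t,flip=0):
    "quat wxyz: tool z along -N, tool x along the bar direction at dial angle t"
    R=Rot.from_euler("z",p[2]);d=R.apply(dirv(t))*(1-2*flip);z=-R.apply(N)
    q=Rot.from_matrix(np.c_[d,np.cross(z,d),z]).as_quat();return q[[3,0,1,2]]
def dialpt(p,h): return F2W(p,D0+h*N)
E
python3 - <<'E'
from geo import *
from rig import bot
p=np.load("pose.npy")
print(bot.get_image("wrist")["mount"],bot.sense()["orientation"])
for h in(34,110):
  for fl in(0,1):
    for t in(p[3],1.2,2.,2.8,p[4]):
      q=bot.inverse_kinematics(dialpt(p,h),tool(p,t,fl));print(h,fl,round(t,2),None if q is None else np.round(q,3))
E
```

```text
[[ 1.73320940e-04 -9.63290083e-01 -2.68462633e-01  7.63863006e+01]
 [ 9.99999980e-01  1.38920048e-04  1.47136423e-04 -6.20777792e-03]
 [-1.04440215e-04 -2.68462653e-01  9.63290088e-01 -1.53566704e+02]
 [ 0.00000000e+00  0.00000000e+00  0.00000000e+00  1.00000000e+00]] [-2.89119765e-04  7.07121886e-01  7.07091562e-01 -2.80085600e-04]
34 0 0.43 [-0.223  0.076  2.304  0.562  0.307 -1.186]
34 0 1.2 [-0.223  0.076  2.304  0.562  0.307 -0.413]
34 0 2.0 [-0.223  0.076  2.304  0.562  0.307  0.387]
34 0 2.8 [-0.223  0.076  2.304  0.562  0.307  1.187]
34 0 3.32 [-0.223  0.076  2.304  0.562  0.307  1.702]
34 1 0.43 [-0.223  0.076  2.304  0.562  0.307  1.956]
34 1 1.2 None
34 1 2.0 None
34 1 2.8 [-0.223  0.076  2.304  0.562  0.307 -1.954]
34 1 3.32 [-0.223  0.076  2.304  0.562  0.307 -1.439]
110 0 0.43 [-0.267 -0.092  2.252  0.375  0.519 -1.013]
110 0 1.2 [-0.267 -0.092  2.252  0.375  0.519 -0.24 ]
110 0 2.0 [-0.267 -0.092  2.252  0.375  0.519  0.56 ]
110 0 2.8 [-0.267 -0.092  2.252  0.375  0.519  1.36 ]
110 0 3.32 [-0.267 -0.092  2.252  0.375  0.519  1.875]
110 1 0.43 [-0.267 -0.092  2.252  0.375  0.519  2.128]
110 1 1.2 None
110 1 2.0 None
110 1 2.8 [-0.267 -0.092  2.252  0.375  0.519 -1.782]
110 1 3.32 [-0.267 -0.092  2.252  0.375  0.519 -1.266]
```

```bash
cat >look.py <<'E'
from geo import *
def wrist(bot):
    s=bot.sense();d=bot.get_image("wrist")
    T=np.eye(4);o=s["orientation"];T[:3,:3]=Rot.from_quat([o[1],o[2],o[3],o[0]]).as_matrix();T[:3,3]=s["tool_pos"]
    W=np.linalg.inv(T@np.array(d["mount"]))
    return d["image"],(cv2.Rodrigues(W[:3,:3])[0],W[:3,3],np.array(d["mtx"]))
def pj(c,P): return cv2.projectPoints(np.atleast_2d(P).astype(float),*c,None)[0][:,0]
E
python3 - <<'E'
from look import *
from rig import bot
p=np.load("pose.npy")
bot.goto(dialpt(p,140),tool(p,p[3]))
im,c=wrist(bot);np.savez("w1.npz",r=c[0],t=c[1],m=c[2])
cv2.imwrite("pics/w1.png",cv2.resize(im[:,:,::-1],(800,600),interpolation=cv2.INTER_CUBIC))
print(bot.sense()["clock"])
for n,P in dict(dial=D0+10*N,bar=D0+38*N,ptr=D0+41*dirv(p[3])+4*N,mark=D0+41*dirv(p[4])+4*N,cap=[65,0,190]).items():print(n,pj(c,F2W(p,np.array(P)))[0]*800/512)
E
```

```text
1.2167
dial [399.61263376 291.36439517]
bar [399.30339458 302.7978474 ]
ptr [399.51427477 230.73518652]
mark [413.86955684 341.77890072]
cap [606.96241863 362.48698127]
```

View pics/w1.png

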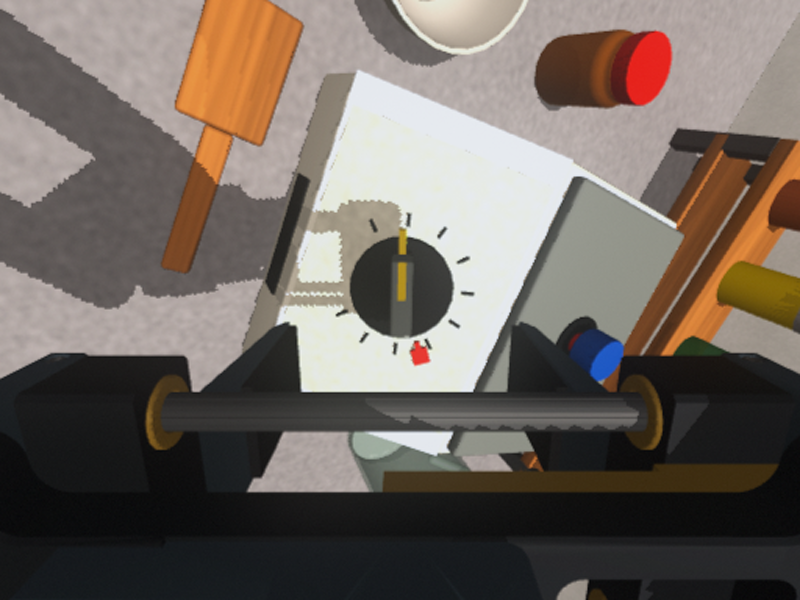

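The wrist view shows the disc centred near (401,287), the pointer end at (402,228), the marker nose near (417,344) and the cap near (600,355). All are within about 4 px of the prediction. One enlarged crop will refine that.

```bash
python3 - <<'E'
from look import *
from rig import bot
im,c=wrist(bot)
cv2.imwrite("pics/w2.png",cv2.resize(im[135:235,210:343,::-1],None,fx=6,fy=6,interpolation=cv2.INTER_CUBIC)) # raw=(210,135)+v/6
hsv=cv2.cvtColor(im,cv2.COLOR_RGB2HSV)
cap=cv2.inRange(hsv,(100,150,60),(125,255,255));cap[:,:350]=0
n,l,st,ce=cv2.connectedComponentsWithStats(cap);i=1+st[1:,4].argmax();print("cap",st[i],ce[i])
E
```

```text
cap [365 211  34  33 732] [381.77185792 226.18442623]
```

View pics/w2.png

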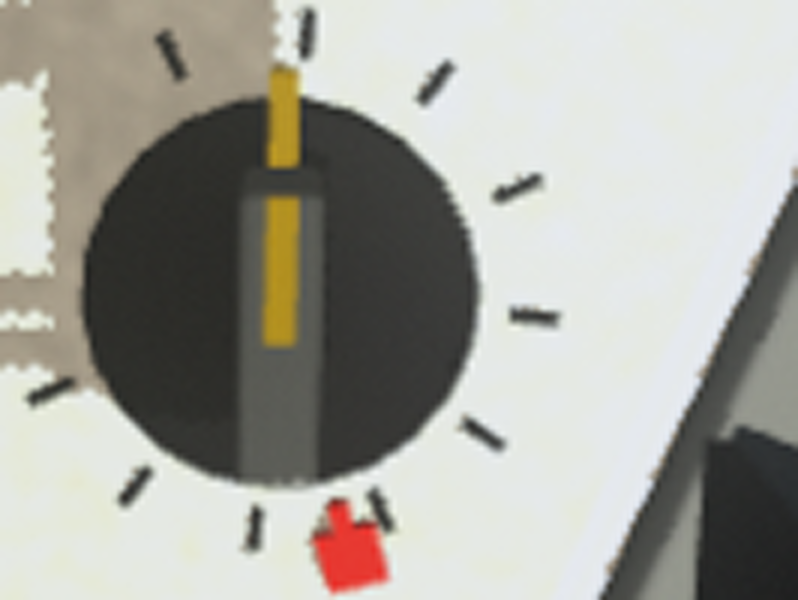

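Crop readings: disc bbox x 82–478 and y 96–488, pointer tip (285,70), yellow line starting on the axis at (280,347), and marker nose tip (337,501). I'll refit using these.

```bash
python3 - <<'E'
from look import *
p0=np.load("pose.npy");w=np.load("w1.npz");c=(w["r"],w["t"],w["m"])
a=np.linspace(0,2*np.pi,180);V=lambda u,v:np.array([u,v])/6+[210,135]
def res(p):
    P=lambda X:pj(c,F2W(p,np.array(X,float)))
    rim=P(np.vstack([D0+h*N+36*np.array([dirv(t) for t in a]) for h in(1,10)]))
    capz=157+p[5];cap=P([[65+18*np.cos(t),18*np.sin(t),capz+h] for h in(0,22) for t in a])
    lo,hi=rim.min(0),rim.max(0)
    return np.concatenate([lo-V(82,96),hi-V(478,488),
     P(D0+41*dirv(p[3])+4*N)[0]-V(285,70),(P(D0+38*N)[0]-V(280,347)),
     P(D0+41*dirv(p[4])+4*N)[0]-V(337,501),
     .5*((cap.min(0)+cap.max(0))/2-[381.5,227]),[ (p[5]-10)*.3]])
s=least_squares(res,p0);p=s.x
print(p0.round(3),p.round(3));print((res(p)).round(2))
print(F2W(p0,D0),F2W(p,D0),F2W(p0,np.array([65,0,179])),F2W(p,np.array([65,0,179])))
np.save("pose2.npy",p)
E
```

```text
[ 5.63231e+02 -3.17050e+01  1.05000e-01  4.27000e-01  3.31500e+00
  7.01500e+00] [ 5.6396e+02 -3.0798e+01  1.0000e-01  4.4300e-01  3.3060e+00  1.0571e+01]
[-0.23  0.14  0.4   0.46 -0.    0.13  0.02 -0.09 -0.16 -0.63 -0.12 -0.05
  0.17]
[483.66842082 -40.06112982 107.5       ] [484.36059939 -38.78947983 107.5       ] [627.87532604 -24.91621363 179.        ] [628.63533508 -24.30498329 179.        ]
```

```bash
python3 - <<'E'
from look import *
from rig import bot
p=np.load("pose2.npy");c=F2W(p,np.array([65,0,179.]))
down=[0,.7071068,.7071068,0]
bot.gripper_close()
bot.goto([c[0],c[1],250],down);bot.servo_line([c[0],c[1],214],rate=60)
f0=np.array(bot.sense()["wrist_force"])
z=214;mx=0
hit=bot.servo_line([c[0],c[1],193],rate=15,contact_N=22)
s=bot.sense();print(hit,s["clock"],s["tool_pos"],np.array(s["wrist_force"])-f0,s["grip_width"])
bot.hold(.3);s=bot.sense();print(s["tool_pos"],np.array(s["wrist_force"])-f0)
E
```

```text
True 5.5333 [628.64938961 -24.29618122 198.09373322] [-0.2296944  -0.58502118  4.28167509] 0.198227658000217
[628.61206381 -24.27736103 198.08003659] [-1.67160713  0.10068281  6.63905278]
```

Contact came with the tips at 179.1 mm, which is the home height. I'll press once more, a little firmer, to be sure, then back off and look.

```bash
python3 - <<'E'
from look import *
from rig import bot
p=np.load("pose2.npy");c=F2W(p,np.array([65,0,179.]))
f0=np.array(bot.sense()["wrist_force"])
hit=bot.servo_line([c[0],c[1],195],rate=8,contact_N=22)
s=bot.sense();print(hit,s["clock"],s["tool_pos"],np.array(s["wrist_force"]))
bot.servo_line([c[0],c[1],250],rate=120)
bot.ungrasp()
bot.goto(dialpt(p,120),tool(p,p[3]))
im=bot.get_image("side")["image"][170:215,255:315,::-1]
cv2.imwrite("pics/s2.png",cv2.resize(im,None,fx=10,fy=10,interpolation=cv2.INTER_CUBIC))
bot.servo_line(dialpt(p,34),rate=60,contact_N=15)
s=bot.sense();print(s["clock"],np.array(s["tool_pos"])-dialpt(p,34),s["wrist_force"],np.round(s["q"],3))
E
```

```text
False 6.275 [628.65789517 -24.28501666 197.99184777] [-4.03631469 -0.43756741 14.6995478 ]
10.7833 [ 0.05211817 -0.0510414   0.32231315] [ 0.08170056  0.3812452  -0.58798126] [-0.216  0.075  2.303  0.549  0.303 -1.147]
```

View pics/s2.png

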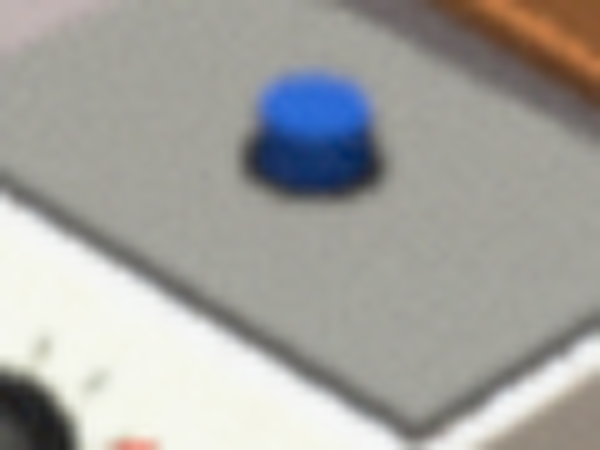

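The cap at (315,130) sits flush on the lid with no red stem showing, and it stood 198 mm solid under 15 N, so it is home. Now I grip the bar and turn with joint 6 alone.

```bash
python3 - <<'E'
from look import *
from rig import bot
p=np.load("pose2.npy");d=p[4]-p[3]
bot.gripper_close();s=bot.sense();print(s["grip_width"],s["wrist_force"],s["wrist_torque"])
q=np.array(s["q"])
for k in np.linspace(0,1,7)[1:]:
    q2=q.copy();q2[5]+=d*k;bot.move_j(q2);s=bot.sense()
    print(round(s["clock"],2),np.round(s["wrist_force"],1),np.round(s["wrist_torque"],2),round(s["q"][5]-q2[5],4),round(s["grip_width"],1))
    if np.linalg.norm(s["wrist_force"])>50: break
bot.ungrasp();bot.servo_line(dialpt(p,140),rate=100)
im,c=wrist(bot);np.savez("w3.npz",r=c[0],t=c[1],m=c[2])
cv2.imwrite("pics/w3.png",cv2.resize(im[120:245,180:346,::-1],None,fx=4.8,fy=4.8,interpolation=cv2.INTER_CUBIC))
e=lambda t,h=4,r=41:((pj(c,F2W(p,D0+r*dirv(t)+h*N))[0]-[180,120])*4.8).round(1)
print("exp tip",e(p[4]),"+0.05rad",e(p[4]+.05),"axis10",e(0,10,0),"axis38",e(0,38,0))
E
```

```text
13.816123520841993 [-3.86577243 -3.87328942  0.82764649] [-0.63249359  0.81446337 -0.3098632 ]
12.47 [-2.  -2.8  1.2] [-0.31  0.55 -0.23] -0.0021 14.1
13.01 [-4.7 -2.2  1.1] [-0.44  0.77 -0.28] -0.0034 13.9
13.54 [-4.4 -2.   1.7] [-0.34  0.8  -0.22] -0.0034 14.1
14.07 [-5.3 -0.8  1.5] [-0.07  0.85 -0.09] -0.0049 14.1
14.61 [-5.3  3.   1.9] [0.26 0.75 0.04] -0.0058 13.7
15.14 [-4.3  4.   2.5] [0.54 0.58 0.21] -0.0059 14.1
exp tip [377.8 135.6] +0.05rad [387.  135.9] axis10 [377.7 322.2] axis38 [378.2 357.8]
```

View pics/w3.png

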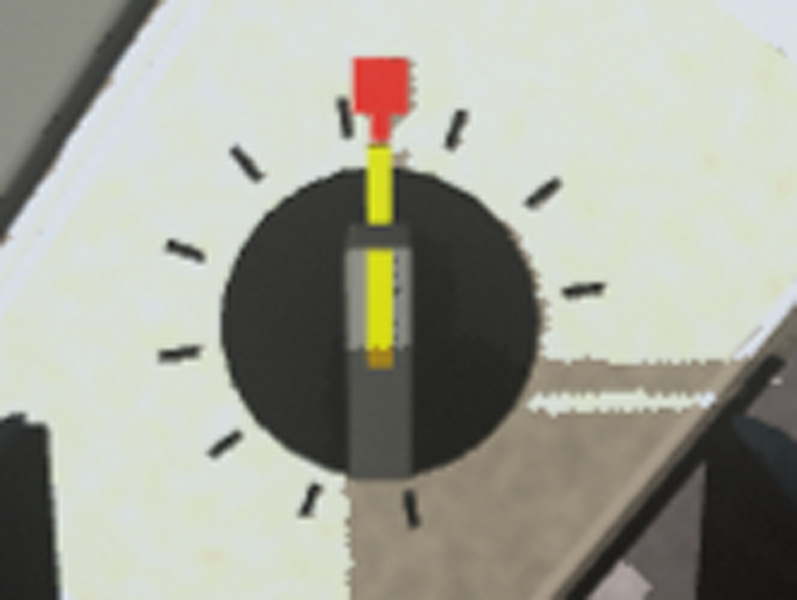

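The pointer tip at (380,145) meets the marker nose at (381,135), about 0.006 rad apart. The fingers are open and clear, so I'll hand the job in.

```bash
python3 -c "
from rig import bot
print(bot.sense()['wrist_force'],bot.sense()['clock'],bot.job_done())"
```

```text
the job is handed in; nothing more can be done
[-0.04368168 -0.63040273  0.0248835 ] 17.625 None
```

The job is handed in at 17.6 s: the vent cap is home on the lid, the dial pointer stands at the red marker to within about 0.01 rad, and the arm is clear of everything, with nothing else touched as far as I could tell.

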